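# Snap the sprung idler slide into its mount and fit its bush

### The arm

A 6-joint arm with a two-finger parallel gripper is mounted at the origin on a cart in front of the work surface, level with it; the furniture and walls round the work are solid. World frame = base frame: x ahead of the robot, y to its left, z up, the work surface at z = 0. Lengths are in m, angles in degrees, forces in N, time in s.
With the tool pointing down it reaches from about 0.225 to 0.875 m from the base axis. Payload 3.4 kg.
Tool frame: the origin (TCP) lies between the finger pads; the fingertips stand 22 mm ahead of it and the grasp point (between the pads) lies 3 mm ahead of it; z points along the fingers, y is the direction in which the jaws open and shut (so a half turn about z gives the same grasp; the last joint's range is limited). The gripper opens to 85 mm and grips with 20 to 120 N. Pads are 22 mm wide; open, the fingers measure 114 mm over their backs; the gripper's body (76 mm by 85 mm) begins 54 mm behind the grasp point. The pads swing forward as they close: fully open they stand 13 mm farther back than shut.
Start: joints at [66.291, 15.808, 86.224, -0, 77.962, -6.933], TCP at [0.166, 0.551, 0.253] pointing down, gripper open.
Joint ranges: [-165.64, 165.64], [-43.16, 119.46], [12.63, 154.43], [-67.54, 247.53], [6.08, 155.33], [-154.97, 154.97]. Speed limits (degrees/s): [147.25, 147.25, 180, 180, 180, 180].

### API

Orientations are given as a 3x3 rotation matrix whose columns are the frame's x, y, z axes.
In Python, from cell import read_state, snapshot, camera_info, finish_job, find_in, silhouettes, pinpoint gives the robot as it stands.
- The arm moves only by the tool step_arm, never from a script. Its argument "plan" is a list of rows, each a list of 3 entries, a list of its own where there are three numbers: the finger opening in m, from 0 to 0.0854, then the shift along the tool's x, y, z in m, then the turn about the tool's z in degrees. In form: [[fingers, [dx, dy, dz], roll], ...]. A call has 1 to 20 rows; each row is the pose to reach, as a shift and turn from the pose measured when the call began, along the tool's axes at that moment; what a row does not reach only later rows make up. A row lasts 1/8 s, in which the tool goes at most 62.5 mm and 10.7 degrees, less where a joint would pass 70% of its speed; a pose out of reach is approached as far as the arm can. A call with a gripper value outside its range is refused whole. The fingers move at their own pace and stop on an object; "grip_force" is the grip in N (left out, the last holds). Time passes only in rows, so rows that repeat a pose let the fingers close. It gives the time, the measured TCP pose, the force and the opening at its end, in the units of the state.
- read_state(): the state, without advancing time (a new reading comes with each control period).
- snapshot(name): name is "scene" or "top"; returns the picture (420x560x3 uint8, red, green, blue); there is no depth.
- camera_info(name): a dict with "vfov" (degrees; the focal length in pixels is half the picture's height over the tangent of half this angle, whatever the lens; pixels are square), "cx", "cy" (the principal point, pixels), "origin" and "attitude" of the camera in the world. Camera axes: x right, y down, z forward; pixel columns grow to the right and rows downward; lengths in m; the calibration is good to about 2 mm. A picture is of the moment at which its call begins. camera_info takes no time and is no camera call.
- finish_job(): hands the job in, once; it reports no verdict.
Trained networks look in the newest picture that a camera, given by its name, has taken for a name from the list of things; names that differ only in an ending like _2 or _b are one class to them, and where a whole thing is asked for, a point or a joint stands for the part that bears it (a point fixed in the world has none). Each returns a list of dicts, best first, with "conf" (0 to 1); they miss things now and then, are a little off and sometimes report something else, mostly with a low value. They report only what shows in the picture. A call takes as long as a camera call. They do not tell look-alikes from the thing itself.
- find_in(query, camera): "position" ([x, y, z] in m, in the coordinates of the camera as it stood for that picture, good to about 4 mm: the middle of the surface that is visible of it).
- silhouettes(query, camera): "pixels" (420x560 bool, what is visible of it).
- pinpoint(query, camera): "position" ([x, y, z] in m, in the coordinates of the camera as it stood for that picture, good to about 4 mm: a listed point, or the origin of a listed thing).
The state is a dict: "time_s": time; "q": joint angles; "qvel": joint speeds; "joint_efforts": joint torques, N m; "tool_pos": TCP position; "eef_rot": TCP orientation; "ft_force": force on the tool from outside, world axes, zero at the start; "torque": the same for the moment, N m; "grip_width": finger opening in m.
Only numpy, scipy, OpenCV 4.12 (cv2) and the standard library are available. Lean on these libraries where they do the work, as an engineer would, in place of code of your own. Each camera call takes 0.05 s, during which the arm holds its last target.

### The job

Set up the idler: push the slide along its rails, between the two stops, until both of its sprung catches have snapped out into the recesses of the stops, and put the plain round bronze bush over the slide's upright spindle, right down on its collar. The order is up to you; leave the other loose parts where they stand.

Things in the scene. Friction and masses are not known exactly. Their poses are not given: they have to be found in the camera images.
- mount: Fixed idler mount: dark base plate 225 (x) by 116 (y) by 10 mm with two grey guide rails along x (tops 21.5 mm above the worktop, lips 50 mm apart) and, near its +x end, two steel stops on the rails facing each other (tops 36.5 mm up, 64 mm apart). Origin on the underside, 5 mm to +x of the plate's middle. x: direction in which to push the slide; z up
- mount_seat (a point): Point on the bed (top of the base plate, 10 mm above the worktop), midway between the stops' recesses, 45 mm to +x of the mount's origin; axes as the mount's. Each recess is 13 mm wide along x and 8 mm deep in the stop's inner face; a sloping lead-in lies before it on the -x side
- slide_mid (a point): Centre of the underside of the aluminium slide (80x61 mm, 0.45 kg), guided on the bed by the rails, 1.5 mm play; axes as the mount's. Starts 75 to 105 mm to -x of mount_seat; home is slide_mid at mount_seat, where the catches (at slide_mid's x, 19 mm up) stand in the recesses with 1.5 mm play and stop it going farther. Pushing past the lead-ins takes 10 to 18 N
- push_face (a point): Centre of the rear (-x) face of the slide's upright push plate, to be pushed toward the mount's +x: 46 mm wide, reaching 52 mm above the slide's underside. The point lies 34 mm above the slide's underside and 40 mm to -x of slide_mid
- spindle_seat (a point): Centre of the top of the round collar (30 mm across) at the foot of the slide's upright steel spindle, on which the bush is to stand; 12 mm to +x of slide_mid, 28 mm above the slide's underside. The spindle rises 40 mm above this point, is 17 mm thick and tapers to 10 mm over its top 7 mm
- catch_left (a joint): Sprung round-nosed catch (10 mm thick) on the slide's left (+y) side: 0 = fully out (as at the start and in a recess), grows as it is pressed in, about 0.006 m between the stops, at most 0.011 m; spring 1.1 N at 0, 2.2 N at 0.006
- catch_right (a joint): The same catch on the slide's right (-y) side
- bush_mid (a point): Middle, half-way up, of the loose bronze bush: a plain round ring standing on the worktop, 30 mm outside diameter, 21 mm bore, 22 mm high, 50 g; z is its axis. On the spindle's collar this point lies 11 mm above spindle_seat. Fixed castings and cups up to 170 mm high (some cups 235 mm) stand round about: carry the bush over them
- hex_spacer: Bystander: grey hexagonal sleeve, 30x35 mm, 42 mm high, with a bore, standing; origin at the centre of its underside. It may stand in any of three places with the bush and the bearing
- ball_bearing: Bystander: dark ball bearing lying flat, 52 mm across, 15 mm high; origin at the centre of its underside
- plug: Bystander: flat round core plug, 54 mm across, 20 mm high; origin at the centre of its underside
- pin: Bystander: steel piston pin standing upright, 26 mm diameter, 60 mm high; origin at the centre of its underside
- bolt: Bystander: dark bolt standing on its head, 68 mm high; origin at the centre of its underside
- gear: Bystander: dark toothed gear lying flat, 60 mm across, 16 mm high; origin at the centre of its underside
There are look-alikes about, which are no part of the job. Of the things that look like the part that bears slide_mid, the larger one is meant.

How it is judged (in metres and radians):
At the end, for the whole second after the job is handed in: Slide home: slide_mid within 3 mm of mount_seat along the rails, 5 mm in all; both catches out in the recesses (under 2 mm pressed in); bush on the spindle, square (0.08 rad), bush_mid 11 +- 2 mm above spindle_seat and within 4 mm of its axis (x of slide_mid in the frame of mount_seat between -0.003 and 0.003 m and distance between slide_mid and mount_seat below 0.005 m and value of joint each of catch_left, catch_right below 0.002 m and horizontal distance between bush_mid and spindle_seat below 0.004 m and z of bush_mid in the frame of spindle_seat between 0.009 and 0.013 m and angle between the z axis of bush_mid and the z axis of spindle_seat, either way round below 0.08 rad); the robot touches nothing.
It fails at once if another loose part is shifted by more than 30 mm (distance of any of hex_spacer, ball_bearing, plug, pin, bolt, gear from where it was at the start of the episode above 0.03 m).
It also fails if it takes over 70 s, if anything falls off the work surface, if the arm or the gripper's body presses on something with over 40 N, if the wrist force passes 120 N, or if a joint passes its speed limit or range.

## Working session

There is one attempt and no reset: what is moved stays moved. The work goes in short steps, Python scripts to look and compute and a tool call to move; the robot and the scene stay as the last step left them, time stands still between calls to the robot, and variables do not carry over. Pictures are saved under pics/ and viewed, and the job is handed in when it is done.

Besides the shell and the picture viewer there is one more tool, called as name([rows], argument=value, ...), one row to a line, values as JSON. step_arm: Moves the arm, as the interface text tells. Its arguments: {"type":"object","properties":{"plan":{"type":"array"},"grip_force":{"type":"number"}},"required":["plan"]}

```bash
mkdir -p pics; ls; cat > h.py <<'E'
import numpy as np, cv2
from cell import *
def save(n,f,crop=None,s=1):
    im=snapshot(n)
    o=im
    if crop: o=im[crop[1]:crop[3],crop[0]:crop[2]]
    if s!=1: o=cv2.resize(o,None,fx=s,fy=s,interpolation=cv2.INTER_CUBIC)
    cv2.imwrite('pics/'+f,o[:,:,::-1]); return im
def cam(n):
    c=camera_info(n); f=210/np.tan(np.radians(c['vfov']/2)); return f,c['cx'],c['cy'],np.array(c['origin']),np.array(c['attitude'])
def w(n,p):
    f,cx,cy,o,R=cam(n); return o+R@np.array(p)
def pix(n,P):
    f,cx,cy,o,R=cam(n); p=R.T@(np.array(P)-o); return np.array([cx+f*p[0]/p[2],cy+f*p[1]/p[2]])
def ray(n,u,v,z):
    f,cx,cy,o,R=cam(n); d=R@np.array([(u-cx)/f,(v-cy)/f,1]); return o+d*(z-o[2])/d[2]
E
python3 - <<'E'
from h import *
np.set_printoptions(precision=4,suppress=True)
for n in('scene','top'):
    save(n,n+'0.png'); print(n,camera_info(n))
for q in ['mount_seat','slide_mid','push_face','spindle_seat','bush_mid','hex_spacer','mount','ball_bearing','plug','pin','bolt','gear']:
  for n in('scene','top'):
    for d in pinpoint(q,n)[:4]: 
        P=w(n,d['position']); print(q,n,round(d['conf'],2),P,pix(n,P).round())
print(read_state())
E
```

```text
pics
scene {'vfov': 52.530527843215175, 'cx': 279.29973908346585, 'cy': 209.55724018862108, 'origin': array([ 0.0775, -0.3275,  0.782 ]), 'attitude': array([[ 0.6602, -0.5674,  0.4921],
       [-0.7511, -0.4998,  0.4314],
       [ 0.0012, -0.6544, -0.7562]])}
top {'vfov': 56.300077380457736, 'cx': 273.35264384962187, 'cy': 207.3636869643377, 'origin': array([0.5217, 0.0992, 1.0247]), 'attitude': array([[-0.0048, -0.9984,  0.0565],
       [-0.9996,  0.0031, -0.0296],
       [ 0.0294, -0.0567, -0.998 ]])}
mount_seat scene 0.6 [0.557  0.3857 0.0058] [196. 164.]
mount_seat top 0.89 [0.5533 0.3853 0.0111] [150. 218.]
slide_mid scene 0.64 [ 0.7054  0.4214 -0.0026] [228. 134.]
slide_mid scene 0.6 [0.486  0.3501 0.0077] [185. 184.]
slide_mid top 0.78 [0.7046 0.4172 0.0013] [139. 160.]
slide_mid top 0.75 [0.4778 0.349  0.0097] [164. 247.]
push_face scene 0.86 [0.7269 0.4016 0.0217] [237. 127.]
push_face scene 0.72 [0.4463 0.3299 0.0427] [175. 187.]
push_face top 0.78 [0.4466 0.3312 0.0432] [168. 261.]
push_face top 0.67 [0.7245 0.4015 0.0267] [143. 150.]
spindle_seat scene 0.8 [0.6952 0.4201 
[... 1262 characters left out ...]
66.]
gear scene 0.76 [ 0.53   -0.2389  0.0009] [395. 315.]
gear scene 0.55 [ 0.6901  0.3093 -0.0008] [252. 154.]
gear top 0.86 [ 0.5266 -0.2381  0.0045] [391. 227.]
{'time_s': 1.3, 'q': array([66.2902, 15.8066, 86.2233,  0.0022, 77.963 , -6.9339]), 'qvel': array([ 0.061 ,  0.1163, -0.0167, -0.0929, -0.1041,  0.0007]), 'joint_efforts': array([  0.0002, -41.6664, -24.6098,  -0.0002,   0.0004,   0.    ]), 'tool_pos': array([0.166 , 0.5506, 0.2533]), 'eef_rot': array([[-0.9574,  0.2886,  0.    ],
       [ 0.2886,  0.9574,  0.0001],
       [ 0.    ,  0.0001, -1.    ]]), 'ft_force': array([-0.4584,  0.2038,  0.6824]), 'torque': array([ 0.01  ,  0.04  , -0.0008]), 'grip_width': 0.08552209082609025}
```

View pics/scene0.png

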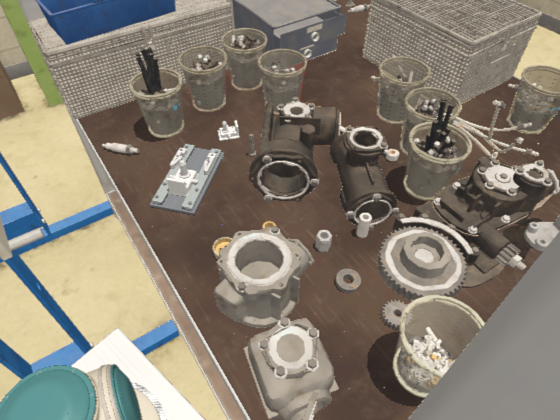

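View pics/top0.png

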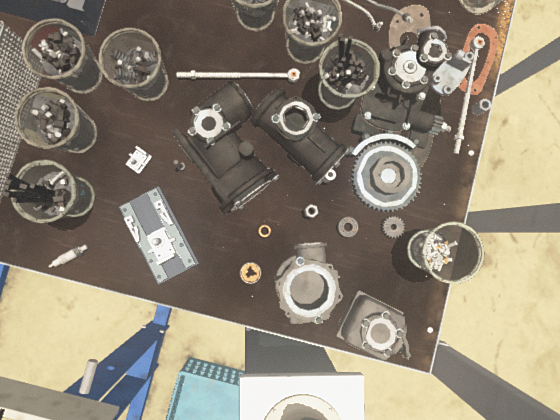

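```bash
python3 - <<'E'
import cv2
a=cv2.imread('pics/scene0.png'); b=cv2.imread('pics/top0.png')
cv2.imwrite('pics/c1.png',cv2.resize(a[170:300,200:400],None,fx=4,fy=4,interpolation=2))
cv2.imwrite('pics/c2.png',cv2.resize(b[160:310,110:310],None,fx=4,fy=4,interpolation=2))
cv2.imwrite('pics/c3.png',cv2.resize(a[100:230,120:300],None,fx=4,fy=4,interpolation=2))
E
```

```text
(no output)
```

View pics/c1.png

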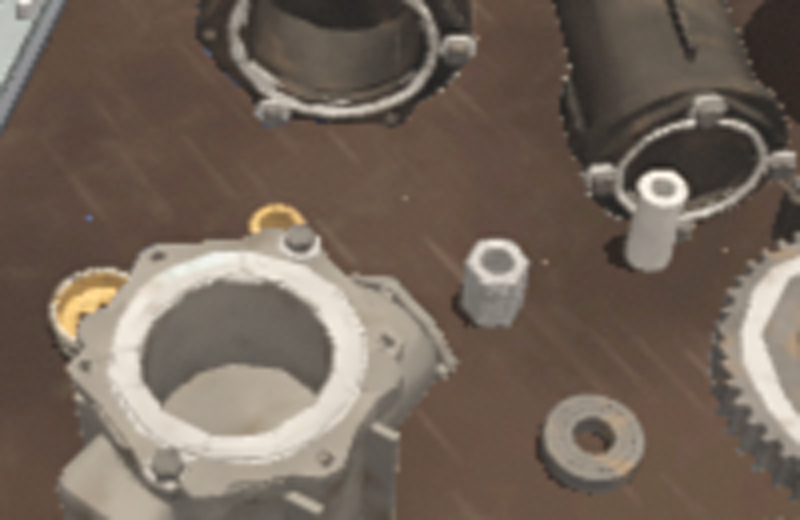

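View pics/c2.png

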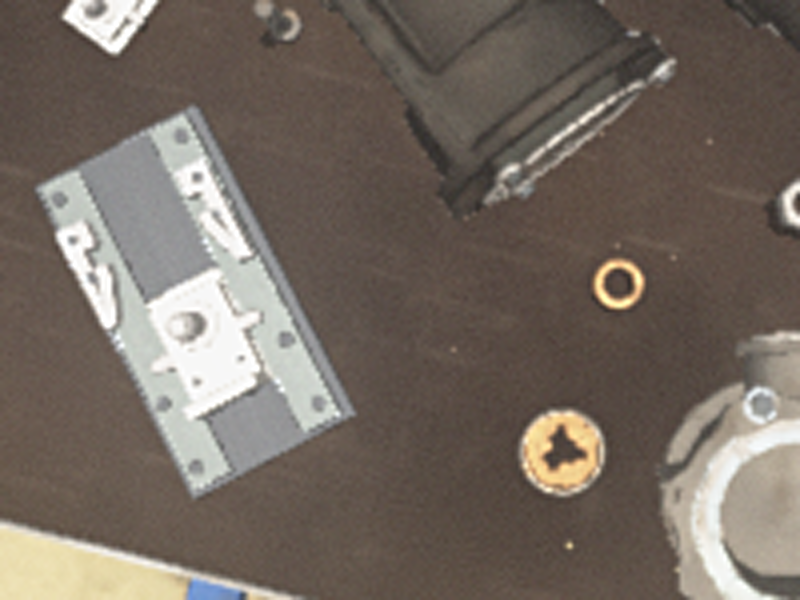

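View pics/c3.png

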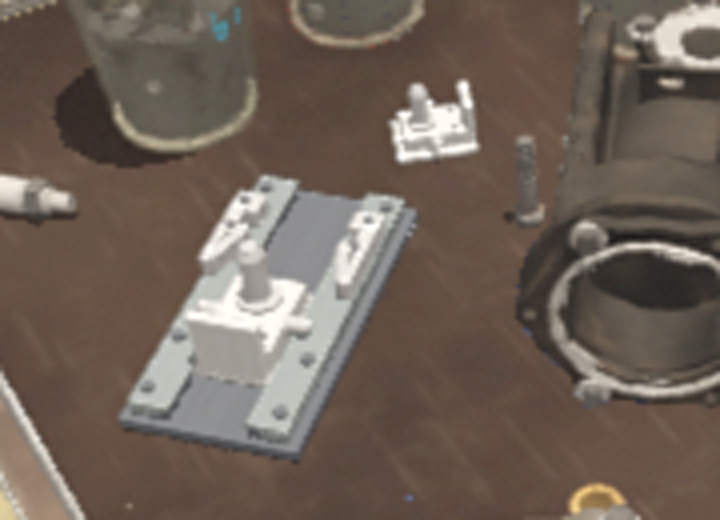

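The bush candidates in the top picture are:
- The ring at (265,231), plain, round and bronze, about 32 mm across. This is the bush.
- The bronze plug at (251,272), 54 mm across with a three-lobed hole.
- The grey hex sleeve at (311,211).
- The bearing at (347,226).
- A small ring-like bit at (330,174).

There are two slides: the one on the rails at (160,243), which is the larger, and a small look-alike at (138,159). I'll use the one on the rails. Next I'll measure precisely and take close crops.

```bash
python3 - <<'E'
from h import *
np.set_printoptions(precision=4,suppress=True)
b=snapshot('top');a=snapshot('scene')
def big(im,c,f,s=8): cv2.imwrite('pics/'+f,cv2.resize(im[c[1]:c[3],c[0]:c[2]],None,fx=s,fy=s,interpolation=2)[:,:,::-1])
big(b,(115,180,205,290),'m1.png',5); big(b,(245,160,345,245),'b1.png',7); big(a,(255,140,405,230),'b2.png',5)
# mask
for q in('bush_mid','slide_mid','mount'):
  for n in('top','scene'):
    (b if n=='top' else a)
    for d in silhouettes(q,n)[:3]:
        ys,xs=np.nonzero(d['pixels']); print(q,n,round(d['conf'],2),len(xs),xs.mean(),ys.mean(),xs.min(),xs.max(),ys.min(),ys.max(), cv2.minAreaRect(np.c_[xs,ys].astype(np.float32)))
# plate corners from crop c2 estimates
for u,v in[(39,188),(192,107),(353,410),(197,497)]:
    print(ray('top',110+u/4,160+v/4,.01))
E
```

```text
bush_mid top 0.68 3406 157.8408690546095 232.864650616559 120 198 187 284 ((158.56784057617188, 235.13169860839844), (88.30480194091797, 47.33115768432617), 62.74467086791992)
bush_mid top 0.38 47 264.74468085106383 229.51063829787233 259 270 225 236 ((264.5000305175781, 230.0000457763672), (10.60660171508789, 9.192388534545898), 45.0)
bush_mid scene 0.63 66 268.74242424242425 224.16666666666666 263 275 221 227 ((269.0, 224.0), (6.0, 12.0), 90.0)
slide_mid top 0.84 736 161.75271739130434 245.45108695652175 147 177 228 263 ((161.16038513183594, 245.68869018554688), (31.275400161743164, 30.88688850402832), 60.945396423339844)
slide_mid scene 0.22 2492 189.37118780096307 179.26003210272873 150 224 144 214 ((187.40000915527344, 178.6999969482422), (45.16857147216797, 80.4984359741211), 26.56505012512207)
mount top 0.57 3502 157.6781838949172 232.84922901199315 119 197 186 283 ((158.31842041015625, 234.83567810058594), (88.17410278320312, 48.18617248535156), 62.7004280090332)
mount scene 0.8 2299 189.5080469769465 179.73727707698998 150 223 145 214 ((187.30001831054688, 178.9000244140625), (44.27414321899414, 80.05123138427734), 26.56505012512207)
[0.5814 0.4627 0.01  ]
[0.6333 0.3662 0.01  ]
[0.4387 0.2619 0.01  ]
[0.3844 0.3601 0.01  ]
```

View pics/m1.png

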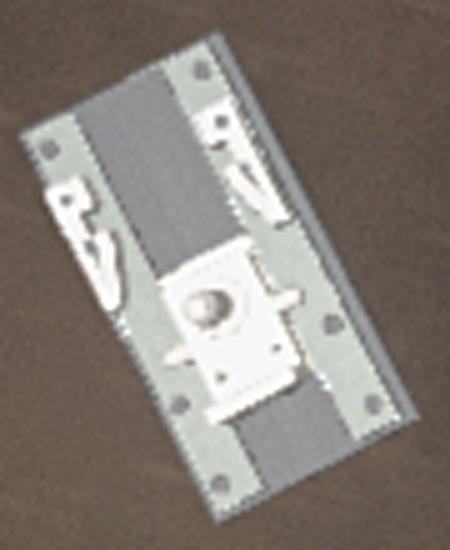

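View pics/b1.png

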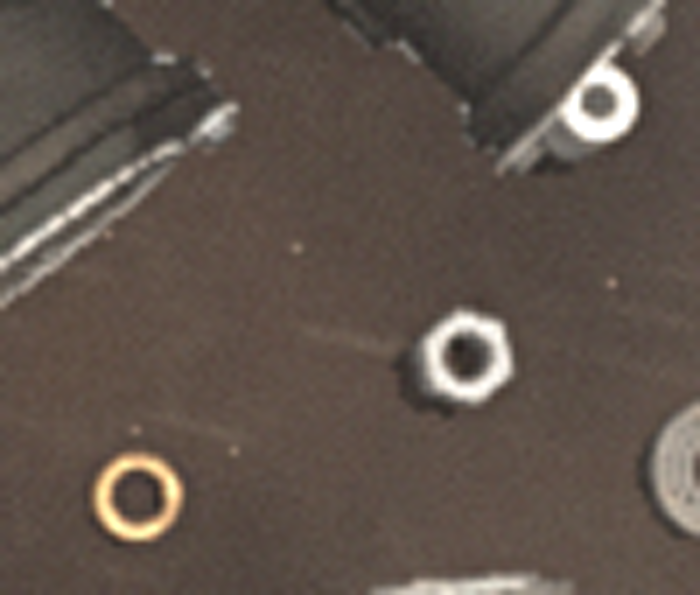

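View pics/b2.png

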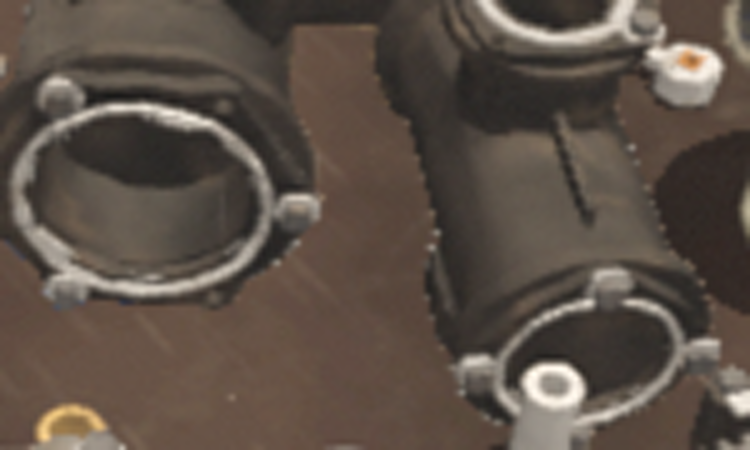

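```bash
cat >> h.py <<'E'
def to(P,yaw=None):
    s=read_state(); R=np.array(s['eef_rot']); d=R.T@(np.array(P)-np.array(s['tool_pos']))
    t=s['tool_pos']; nx=-R[:,0]; cur=np.degrees(np.arctan2(nx[1],nx[0]))
    r=None if yaw is None else -((yaw-cur+180)%360-180)
    print('t',round(s['time_s'],2),'pos',np.round(t,4),'yaw(-x)',round(cur,2),'tilt',np.round(R[:,2],4),'F',np.round(s['ft_force'],1),'w',round(s['grip_width'],4)); print('shift mm',np.round(d*1000,1),'roll',r)
TH=np.radians(28.2); MX=np.array([np.cos(TH),np.sin(TH),0]); MY=np.array([-np.sin(TH),np.cos(TH),0]); SEAT=np.array([.5545,.386,.01])
def M(a,l,z): 
    p=SEAT+a*MX+l*MY; p[2]=z; return p
E
python3 - <<'E'
from h import *
to(M(-.165,0,.253),28.2)
to(M(-.165,0,.057),28.2)
print([pix('top',M(-.121,0,.044)),pix('top',M(-.081+.012,0,.078)),pix('top',M(0,0.032,.0365)),pix('top',M(0,-.032,.0365))])
for z in(.022,):print(ray('top',115+209/5-0,180+308/5,.078),ray('top',245+138.5/7,160+497/7,z),ray('scene',269,224,.022))
E
```

```text
t 1.7 pos [0.166  0.5505 0.2533] yaw(-x) -16.78 tilt [ 0.e+00  1.e-04 -1.e+00] F [ 0.5  0.2 -0. ] w 0.0856
shift mm [-3.028e+02 -1.620e+02  3.000e-01] roll -44.9758377894951
t 1.7 pos [0.166  0.5505 0.2533] yaw(-x) -16.78 tilt [ 0.e+00  1.e-04 -1.e+00] F [ 0.5  0.2 -0. ] w 0.0856
shift mm [-302.8 -162.   196.3] roll -44.9758377894951
[array([168.7440623 , 260.08987327]), array([155.18436563, 241.92998594]), array([135.31375025, 223.15055674]), array([158.28018792, 210.95009334])]
[0.49445266 0.34958304 0.078     ] [0.51823623 0.09162846 0.022     ] [0.52350143 0.09487749 0.022     ]
```

step_arm([
  [0,[-0.06,-0.03,0],-10],
  [0,[-0.12,-0.065,0],-20],
  [0,[-0.18,-0.095,0],-30],
  [0,[-0.24,-0.13,0],-40],
  [0,[-0.303,-0.162,0],-45],
  [0,[-0.303,-0.162,0],-45],
  [0,[-0.303,-0.162,0.05],-45],
  [0,[-0.303,-0.162,0.1],-45],
  [0,[-0.303,-0.162,0.14],-45],
  [0,[-0.303,-0.162,0.14],-45],
  [0,[-0.303,-0.162,0.14],-45],
], grip_force=60)

```text
time_s: 3.08
tool_pos: [0.4104, 0.3087, 0.1147]
eef_rot: [[-0.881, -0.473, 0.002], [-0.473, 0.881, 0.001], [-0.002, 0.0, -1.0]]
ft_force: [0.6, -1.2, 0.7]
grip_width: -0.0
```

```bash
python3 - <<'E'
from h import *
to(M(-.165,-.002,.057),28.2)
save('top','p1.png',(100,160,260,320),4)
E
```

```text
t 3.08 pos [0.4104 0.3087 0.1147] yaw(-x) 28.23 tilt [ 0.0021  0.0012 -1.    ] F [ 0.6 -1.2  0.7] w -0.0
shift mm [ 1.6 -1.9 57.6] roll 0.030552892009438892
```

View pics/p1.png

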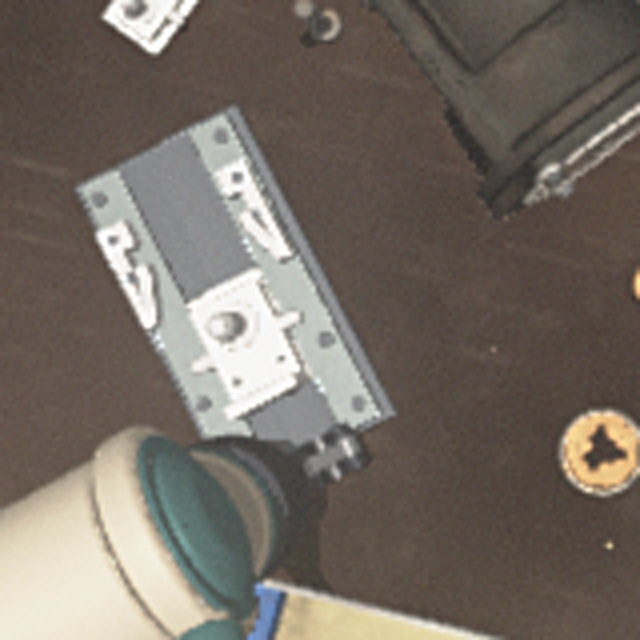

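```bash
python3 - <<'E'
from h import *
s=np.array(read_state()['tool_pos'])
print('tip pix',pix('top',s-[0,0,.02]),'tcp',pix('top',s), 'line pixels', pix('top',M(-.121,-.002,.062)))
def loc(p): d=p-SEAT; return (d@MX).round(4),(d@MY).round(4)
for u,v,z in [(224,326,.078),(232,413,.062),(303,377,.062),(202,366,.029),(296,320,.029)]:
    p=ray('top',100+u/4,160+v/4,z); print(p,loc(p))
print(loc(s))
E
```

```text
tip pix [172.00291464 277.74960349] tcp [170.0007787  278.82216108] line pixels [167.72196486 260.26767546]
[0.49470102 0.35147777 0.078     ] (np.float64(-0.069), np.float64(-0.0022))
[0.44180402 0.35031449 0.062     ] (np.float64(-0.1162), np.float64(0.0218))
[0.46317152 0.30789407 0.062     ] (np.float64(-0.1174), np.float64(-0.0257))
[0.46842739 0.37788742 0.029     ] (np.float64(-0.0797), np.float64(0.0335))
[0.49680458 0.31974133 0.029     ] (np.float64(-0.0822), np.float64(-0.0311))
(np.float64(-0.1632), np.float64(-0.0))
```

step_arm([
  [0,[0,-0.002,0.03],0],
  [0,[0,-0.002,0.058],0],
  [0,[0,-0.002,0.058],0],
  [0,[-0.01,-0.002,0.058],0],
  [0,[-0.02,-0.002,0.058],0],
  [0,[-0.025,-0.002,0.058],0],
  [0,[-0.03,-0.002,0.058],0],
  [0,[-0.035,-0.002,0.058],0],
  [0,[-0.04,-0.002,0.058],0],
  [0,[-0.045,-0.002,0.058],0],
  [0,[-0.05,-0.002,0.058],0],
])

```text
time_s: 4.5
tool_pos: [0.4559, 0.3309, 0.057]
eef_rot: [[-0.881, -0.473, 0.003], [-0.473, 0.881, 0.002], [-0.003, 0.0, -1.0]]
ft_force: [-0.8, 0.0, -1.1]
grip_width: -0.0001
```

```bash
python3 - <<'E'
from h import *
to(M(-.051,-.002,.057),28.2)
save('scene','p2.png',(110,90,290,230),4)
E
```

```text
t 4.5 pos [0.4559 0.3309 0.057 ] yaw(-x) 28.24 tilt [ 0.0028  0.0017 -1.    ] F [-0.8  0.  -1.1] w -0.0001
shift mm [-61.9  -0.1   0.2] roll 0.035500989116741266
```

View pics/p2.png

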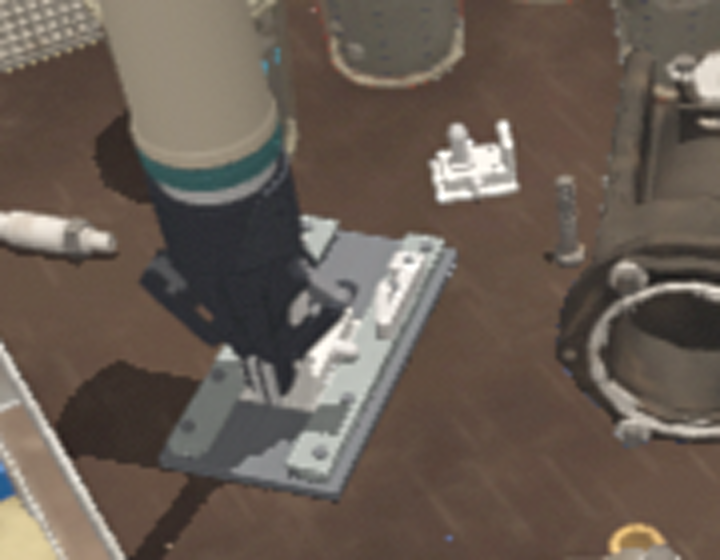

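The scene crop shows the fingers behind the push plate (crop about 265,390), with the catch and stops clear ahead. I'll continue pushing.

step_arm([
  [0,[-0.006,0,0],0],
  [0,[-0.012,0,0],0],
  [0,[-0.018,0,0],0],
  [0,[-0.024,0,0],0],
  [0,[-0.028,0,0],0],
  [0,[-0.032,0,0],0],
  [0,[-0.034,0,0],0],
])

```text
time_s: 5.42
tool_pos: [0.4864, 0.3469, 0.0572]
eef_rot: [[-0.881, -0.473, 0.003], [-0.473, 0.881, 0.001], [-0.003, -0.0, -1.0]]
ft_force: [-3.3, -4.1, 2.2]
grip_width: 0.0001
```

step_arm([
  [0,[-0.004,0,0],0],
  [0,[-0.008,0,0],0],
  [0,[-0.012,0,0],0],
])

```text
time_s: 5.8
tool_pos: [0.4941, 0.3511, 0.0572]
eef_rot: [[-0.881, -0.473, -0.003], [-0.473, 0.881, -0.002], [0.004, -0.0, -1.0]]
ft_force: [-7.3, -6.0, 6.3]
grip_width: 0.0002
```

step_arm([
  [0,[-0.003,0,0],0],
  [0,[-0.006,0,0],0],
])

```text
time_s: 6.05
tool_pos: [0.4962, 0.3523, 0.0573]
eef_rot: [[-0.881, -0.473, -0.01], [-0.473, 0.881, -0.006], [0.012, -0.001, -1.0]]
ft_force: [-9.2, -5.6, 7.2]
grip_width: -0.0001
```

```bash
python3 - <<'E'
from h import *
to(M(-.051,-.002,.057),28.2)
save('scene','p3.png',(110,90,290,230),4)
save('top','p4.png',(100,160,260,320),4)
E
```

```text
t 6.05 pos [0.4962 0.3523 0.0573] yaw(-x) 28.26 tilt [-0.0099 -0.006  -0.9999] F [-9.2 -5.6  7.2] w -0.0001
shift mm [-16.4   0.2   0.1] roll 0.060271340244213434
```

View pics/p3.png

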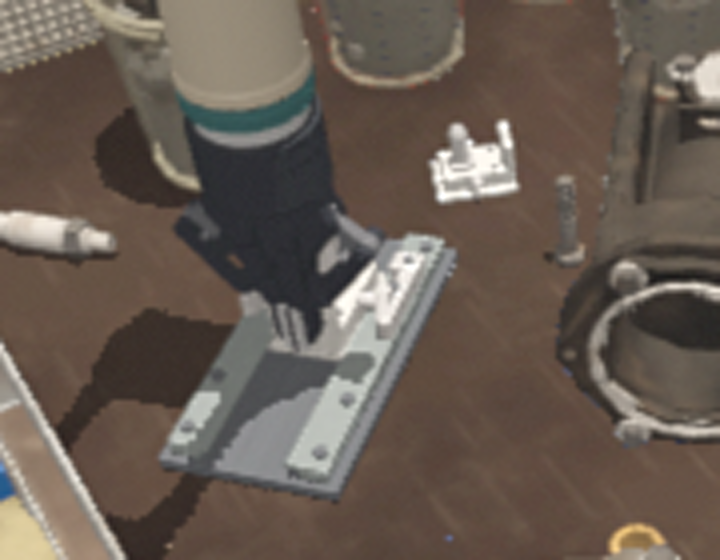

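View pics/p4.png

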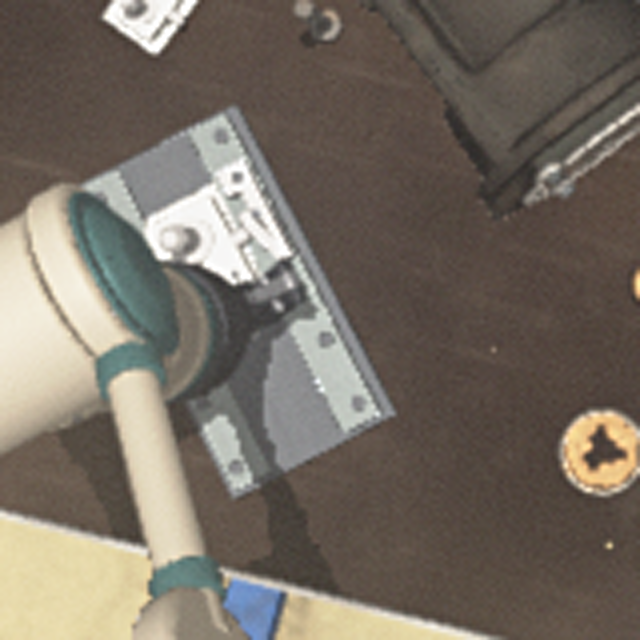

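step_arm([
  [0,[-0.007,0,0],0],
  [0,[-0.01,0,0],0],
])

```text
time_s: 6.4
tool_pos: [0.5042, 0.3566, 0.0574]
eef_rot: [[-0.881, -0.474, -0.011], [-0.473, 0.881, -0.007], [0.013, -0.001, -1.0]]
ft_force: [-5.9, -4.3, 2.4]
grip_width: -0.0001
```

```bash
python3 - <<'E'
from h import *
to(M(-.051,-.002,.057),28.2)
p=ray('top',100+179/4,160+238/4,.078); print('before last: spindle',(p-SEAT)@MX)
save('top','p5.png',(100,160,260,320),4)
E
```

```text
t 6.4 pos [0.5042 0.3566 0.0574] yaw(-x) 28.26 tilt [-0.0113 -0.0067 -0.9999] F [-5.9 -4.3  2.4] w -0.0001
shift mm [-7.2  0.1  0.3] roll 0.06206636919191055
before last: spindle -0.009794419120729488
```

View pics/p5.png

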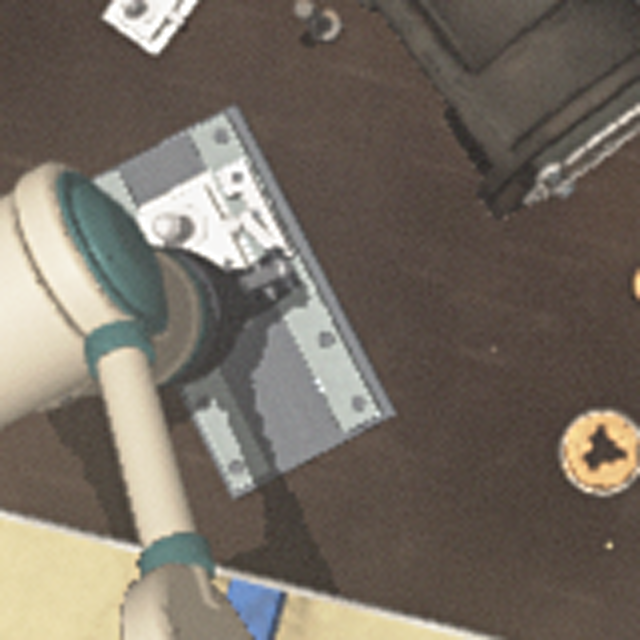

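step_arm([
  [0,[-0.005,0,0],0],
  [0,[-0.009,0,0],0],
  [0,[-0.012,0,0],0],
])

```text
time_s: 6.82
tool_pos: [0.5145, 0.3624, 0.0574]
eef_rot: [[-0.881, -0.473, -0.013], [-0.473, 0.881, -0.007], [0.015, -0.0, -1.0]]
ft_force: [-8.1, -4.1, 7.4]
grip_width: -0.0
```

step_arm([
  [0,[-0.004,0,0],0],
  [0,[-0.006,0,0],0],
])

```text
time_s: 7.08
tool_pos: [0.5147, 0.3626, 0.0575]
eef_rot: [[-0.88, -0.474, -0.024], [-0.473, 0.881, -0.013], [0.027, -0.0, -1.0]]
ft_force: [-13.8, -8.4, 13.0]
grip_width: 0.0001
```

```bash
python3 - <<'E'
from h import *
to(M(-.051,-.002,.057),28.2)
save('top','p6.png',(100,160,260,320),4)
E
```

```text
t 7.08 pos [0.5147 0.3626 0.0575] yaw(-x) 28.27 tilt [-0.0239 -0.0133 -0.9996] F [-13.8  -8.4  13. ] w 0.0001
shift mm [ 4.9 -0.2  0.7] roll 0.06685684888586252
```

View pics/p6.png

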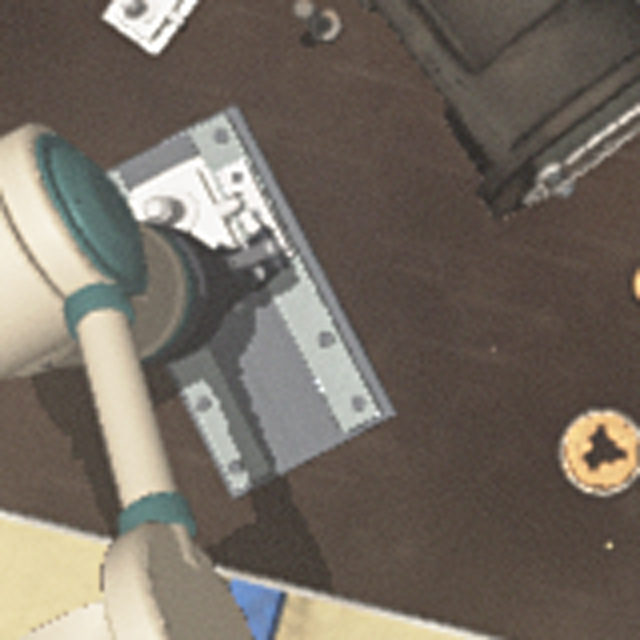

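step_arm([
  [0,[0.02,0,0],0],
  [0,[0.06,0,0],0],
  [0,[0.1,0,-0.03],0],
  [0,[0.12,0,-0.09],0],
  [0,[0.12,0,-0.15],0],
  [0,[0.12,0,-0.19],0],
  [0,[0.12,0,-0.19],0],
])

```text
time_s: 8.0
tool_pos: [0.4169, 0.3103, 0.2554]
eef_rot: [[-0.881, -0.474, -0.013], [-0.474, 0.881, -0.007], [0.014, 0.0, -1.0]]
ft_force: [0.1, 0.2, -0.5]
grip_width: 0.0001
```

```bash
python3 - <<'E'
from h import *
np.set_printoptions(precision=4,suppress=True)
to(M(-.165,-.002,.25),28.2)
save('top','p7.png',(100,160,220,260),6)
save('scene','p8.png',(120,100,250,200),6)
for q in ['mount_seat','slide_mid','spindle_seat','catch_left','catch_right']:
  for n in('scene','top'):
    for d in pinpoint(q,n)[:2]: 
        P=w(n,d['position']); e=P-SEAT; print(q,n,round(d['conf'],2),P,pix(n,P).round(),e@MX,e@MY)
E
```

```text
t 8.0 pos [0.4169 0.3103 0.2554] yaw(-x) 28.27 tilt [-0.0127 -0.0068 -0.9999] F [ 0.1  0.2 -0.5] w 0.0001
shift mm [ 7.9 -0.3  5.5] roll 0.0706082744108869
mount_seat scene 0.79 [0.5599 0.3873 0.0084] [197. 163.] 0.00538044913783683 -0.0014441694339899023
mount_seat top 0.56 [0.5515 0.3845 0.0138] [150. 218.] -0.0033221609843982983 9.687920446937911e-05
slide_mid scene 0.96 [0.5548 0.3909 0.0121] [194. 162.] 0.0025306680191220995 0.004159612484114263
slide_mid scene 0.59 [ 0.7048  0.4252 -0.0021] [227. 134.] 0.15098393380036434 -0.03642319924326492
spindle_seat scene 0.65 [0.5699 0.3943 0.0358] [196. 152.] 0.017468424039711036 7.075214532656213e-05
spindle_seat scene 0.65 [0.6945 0.4209 0.0171] [224. 131.] 0.13993402618605955 -0.03538155550547753
spindle_seat top 0.64 [0.7001 0.4207 0.0184] [136. 160.] 0.1447129982364797 -0.03826918128637249Traceback (most recent call last):
  File "<stdin>", line 8, in <module>
ValueError: it knows: ball_bearing, bolt, bush_mid, gear, hex_spacer, mount, mount_seat, pin, plug, push_face, slide_mid, spindle_seat
```

View pics/p7.png

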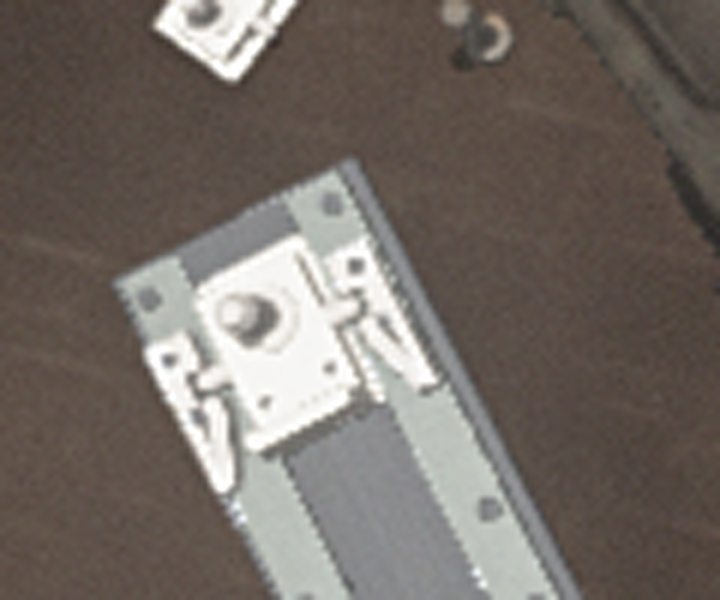

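View pics/p8.png

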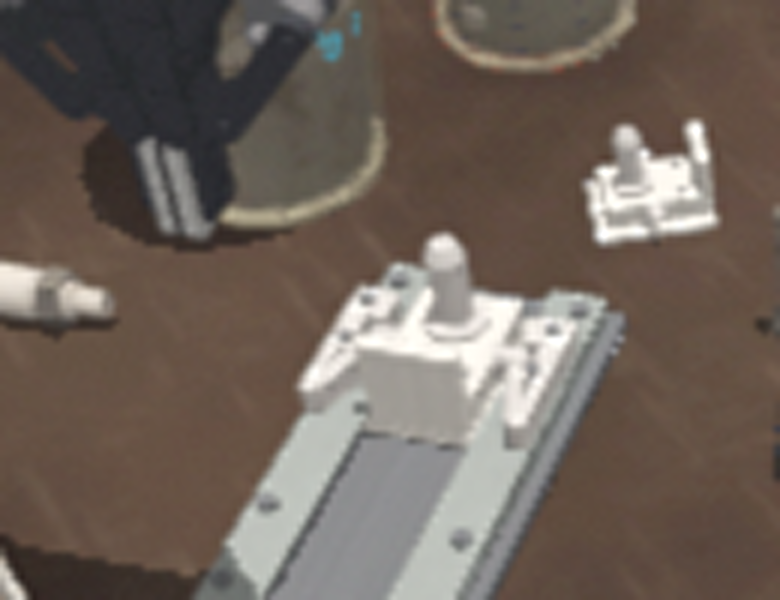

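```bash
python3 - <<'E'
from h import *
np.set_printoptions(precision=4,suppress=True)
for n,u,v,z in [('top',100+237/6,160+312/6,.077),('top',100+258/6,160+318/6,.038),('scene',120+441/6,100+243/6,.077),('scene',120+457/6,100+325/6,.038)]:
    p=ray(n,u,v,z);e=p-SEAT;print(n,p,e@MX,e@MY)
for a,l in((.012,-.002),(.014,-.001)):
  print(M(a,l,.077),pix('top',M(a,l,.077)),pix('scene',M(a,l,.077)))
for q in ['bush_mid']:
  for n in('scene','top'):
    for d in pinpoint(q,n)[:2]: P=w(n,d['position']);print(P)
b=snapshot('top');a=snapshot('scene')
# precise bush by color
for n,im,(x0,y0,x1,y1) in(('top',b,(255,222,275,242)),('scene',a,(260,216,280,236))):
    h=cv2.cvtColor(im,cv2.COLOR_RGB2HSV)[y0:y1,x0:x1]
    m=(h[...,1]>90)&(h[...,2]>130); ys,xs=np.nonzero(m); c=cv2.minEnclosingCircle(np.c_[xs,ys].astype(np.float32)); print(n,m.sum(),c,(xs.mean()+x0,ys.mean()+y0),xs.min()+x0,xs.max()+x0,ys.min()+y0,ys.max()+y0)
    for z in(.022,):print(ray(n,c[0][0]+x0,c[0][1]+y0,z))
cv2.imwrite('pics/b3.png',cv2.resize(np.hstack([b[220:245,250:280],a[212:237,255:285]]),None,fx=12,fy=12,interpolation=0)[:,:,::-1])
# obstacles near
for u,v in[(300,261),(240,205),(272,175),(283,262),(297,243)]:
  print((u,v),[ray('top',u,v,z)[:2].round(3) for z in(.05,.12,.17)])
E
```

```text
top [0.5653 0.3918 0.077 ] 0.012237327266243929 -1.6122327107927048e-05
top [0.5646 0.3951 0.038 ] 0.01317971132034165 0.003291423556474932
scene [0.5665 0.3923 0.077 ] 0.0135726925884627 -7.831139205615416e-05
scene [0.5618 0.3854 0.038 ] 0.006132064800706567 -0.003986501854251667
[0.566  0.3899 0.077 ] [140.289  211.6934] [193.9933 141.0032]
[0.5673 0.3917 0.077 ] [139.5266 211.1578] [193.9011 140.4476]
[0.5221 0.0967 0.0066]
[0.5166 0.0955 0.0146]
[ 0.5268 -0.2366  0.0031]
top 71 ((9.260000228881836, 8.5600004196167), 6.285098075866699) (np.float64(264.14084507042253), np.float64(230.40845070422534)) 258 270 225 236
[0.5194 0.093  0.022 ]
scene 70 ((8.5, 9.5), 6.670932292938232) (np.float64(268.1714285714286), np.float64(223.8857142857143)) 262 275 221 227
[0.5195 0.0928 0.022 ]
(300, 261) [array([0.444, 0.005]), array([0.449, 0.012]), array([0.453, 0.017])]
(240, 205) [array([0.583, 0.153]), array([0.579, 0.149]), array([0.576, 0.147])]
(272, 175) [array([0.658, 0.073]), array([0.648, 0.075]), array([0.641, 0.077])]
(283, 262) [array([0.442, 0.047]), array([0.447, 0.051]), array([0.452, 0.054])]
(297, 243) [array([0.488, 0.012]), array([0.491, 0.018]), array([0.492, 0.023])]
```

View pics/b3.png

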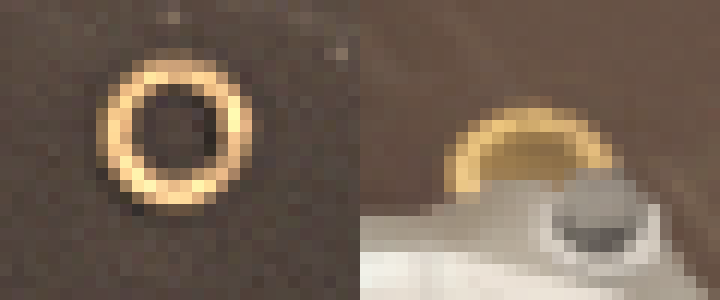

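Top crop: both catch noses stand in the stops' recesses at crop (215,378) and (345,305). Together with the hard stop under about 16 N, that means the slide is home. Next is the bush at (0.519, 0.093).

```bash
python3 - <<'E'
from h import *
to([.519,.093,.25],40); to([.519,.093,.09],40); to([.519,.093,.024],40)
E
```

```text
t 8.6 pos [0.4136 0.3083 0.2504] yaw(-x) 28.26 tilt [-0.0246 -0.0136 -0.9996] F [0.2 0.3 0.2] w 0.0001
shift mm [   9.1 -239.6    0.7] roll -11.735646136098154
t 8.6 pos [0.4136 0.3083 0.2504] yaw(-x) 28.26 tilt [-0.0246 -0.0136 -0.9996] F [0.2 0.3 0.2] w 0.0001
shift mm [   4.6 -239.5  160.6] roll -11.735646136098154
t 8.6 pos [0.4136 0.3083 0.2504] yaw(-x) 28.26 tilt [-0.0246 -0.0136 -0.9996] F [0.2 0.3 0.2] w 0.0001
shift mm [   2.8 -239.5  226.6] roll -11.735646136098154
```

step_arm([
  [0.055,[0.002,-0.05,0],-6],
  [0.055,[0.004,-0.1,0],-12],
  [0.055,[0.006,-0.15,0],-12],
  [0.055,[0.008,-0.2,0],-12],
  [0.055,[0.009,-0.24,0],-12],
  [0.055,[0.009,-0.24,0.03],-12],
  [0.055,[0.007,-0.24,0.08],-12],
  [0.055,[0.006,-0.24,0.12],-12],
  [0.055,[0.005,-0.24,0.15],-12],
  [0.055,[0.005,-0.24,0.15],-12],
  [0.055,[0.005,-0.24,0.15],-12],
])

```text
time_s: 9.98
tool_pos: [0.5201, 0.0926, 0.1017]
eef_rot: [[-0.763, -0.646, -0.023], [-0.646, 0.763, -0.014], [0.026, 0.004, -1.0]]
ft_force: [1.6, 0.5, -0.3]
grip_width: 0.055
```

```bash
python3 - <<'E'
from h import *
to([.519,.093,.024],40)
save('top','q1.png',(200,160,340,280),5)
save('scene','q2.png',(200,140,340,260),5)
E
```

```text
t 9.97 pos [0.5201 0.0926 0.1017] yaw(-x) 40.27 tilt [-0.0227 -0.0135 -0.9997] F [ 1.6  0.5 -0.3] w 0.055
shift mm [-1.4  0.7 77.6] roll 0.2711230190872129
```

View pics/q1.png

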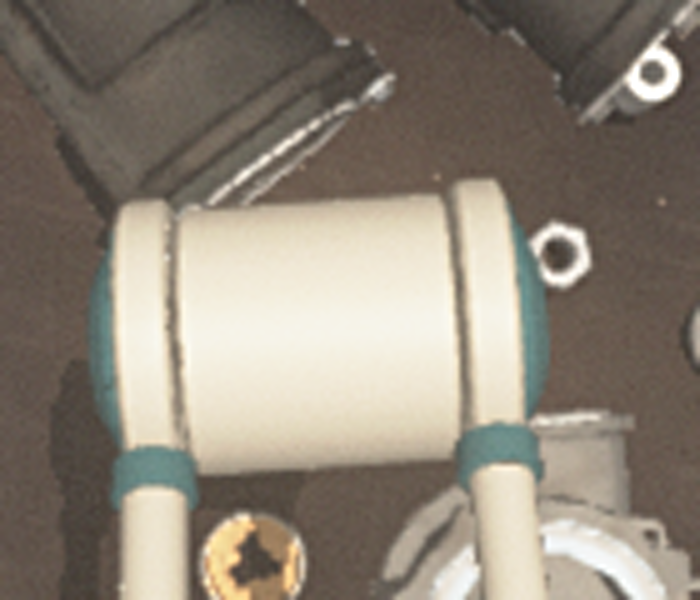

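View pics/q2.png

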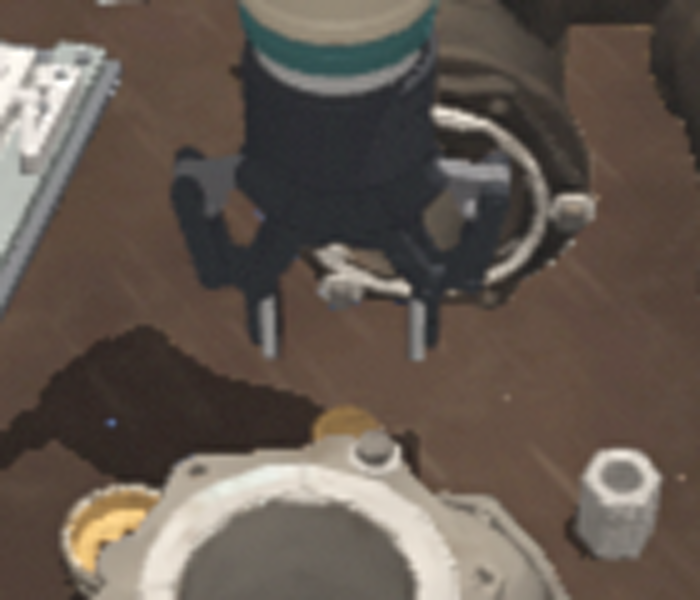

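Scene crop: the open fingers (about 268 and 418, 350) straddle the bush (347,420) symmetrically. I'll descend and watch the force.

step_arm([
  [0.055,[-0.001,0.001,0.02],0],
  [0.055,[-0.001,0.001,0.04],0],
  [0.055,[-0.001,0.001,0.055],0],
  [0.055,[-0.001,0.001,0.055],0],
])

```text
time_s: 10.58
tool_pos: [0.519, 0.0932, 0.0469]
eef_rot: [[-0.763, -0.646, -0.022], [-0.646, 0.763, -0.014], [0.026, 0.004, -1.0]]
ft_force: [0.8, -0.3, 0.0]
grip_width: 0.055
```

step_arm([
  [0.055,[-0.001,0,0.012],0],
  [0.055,[-0.001,0,0.022],0],
  [0.055,[-0.001,0,0.022],0],
  [0.02,[-0.001,0,0.022],0],
  [0.02,[-0.001,0,0.022],0],
  [0.02,[-0.001,0,0.022],0],
  [0.02,[-0.001,0,0.022],0],
  [0.02,[-0.001,0,0.022],0],
  [0.02,[-0.001,0,0.022],0],
], grip_force=40)

```text
time_s: 11.7
tool_pos: [0.5197, 0.0936, 0.0253]
eef_rot: [[-0.763, -0.646, -0.021], [-0.646, 0.763, -0.013], [0.025, 0.004, -1.0]]
ft_force: [-0.1, 1.0, 4.3]
grip_width: 0.0284
```

```bash
python3 - <<'E'
from h import *
to([.519,.093,.024],40)
save('scene','q3.png',(200,140,340,260),5)
E
```

```text
t 11.7 pos [0.5197 0.0936 0.0253] yaw(-x) 40.27 tilt [-0.0214 -0.0134 -0.9997] F [-0.1  1.   4.3] w 0.0284
shift mm [ 0.9 -0.1  1.3] roll 0.26979414877226304
```

View pics/q3.png

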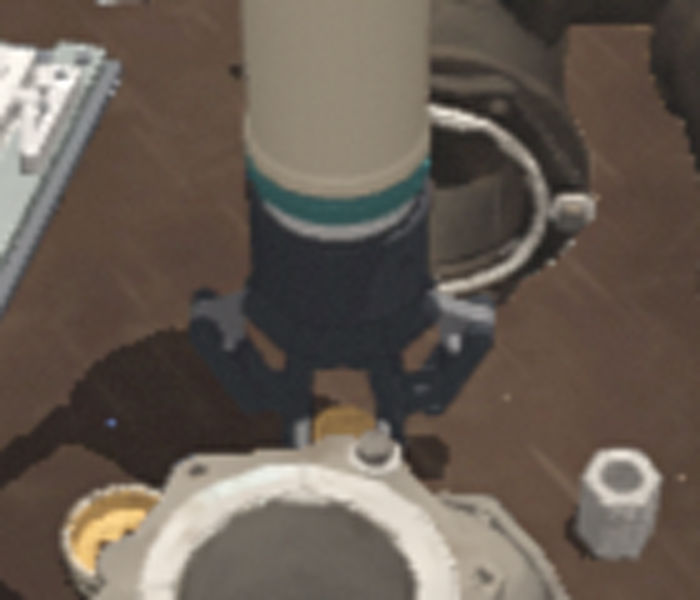

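step_arm([
  [0.02,[0,0,-0.02],0],
  [0.02,[0,0,-0.05],0],
  [0.02,[0,0,-0.1],0],
  [0.02,[0,0,-0.15],0],
  [0.02,[0,0,-0.2],0],
  [0.02,[0,0,-0.23],0],
  [0.02,[0,0,-0.23],0],
  [0.02,[0,0,-0.23],0],
])

```text
time_s: 12.75
tool_pos: [0.5235, 0.0967, 0.2535]
eef_rot: [[-0.763, -0.646, -0.025], [-0.646, 0.763, -0.014], [0.028, 0.005, -1.0]]
ft_force: [-0.9, -0.8, -0.3]
grip_width: 0.0289
```

```bash
python3 - <<'E'
from h import *
to([.5665,.392,.25],28.2)
to([.5665,.392,.12],28.2)
save('scene','q4.png',(200,80,340,260),4)
E
```

```text
t 12.75 pos [0.5235 0.0967 0.2535] yaw(-x) 40.27 tilt [-0.0246 -0.0137 -0.9996] F [-0.9 -0.8 -0.3] w 0.0289
shift mm [-223.7  197.6   -1.6] roll 12.073821074972926
t 12.75 pos [0.5235 0.0967 0.2535] yaw(-x) 40.27 tilt [-0.0246 -0.0137 -0.9996] F [-0.9 -0.8 -0.3] w 0.0289
shift mm [-227.3  196.9  128.4] roll 12.073821074972926
```

View pics/q4.png

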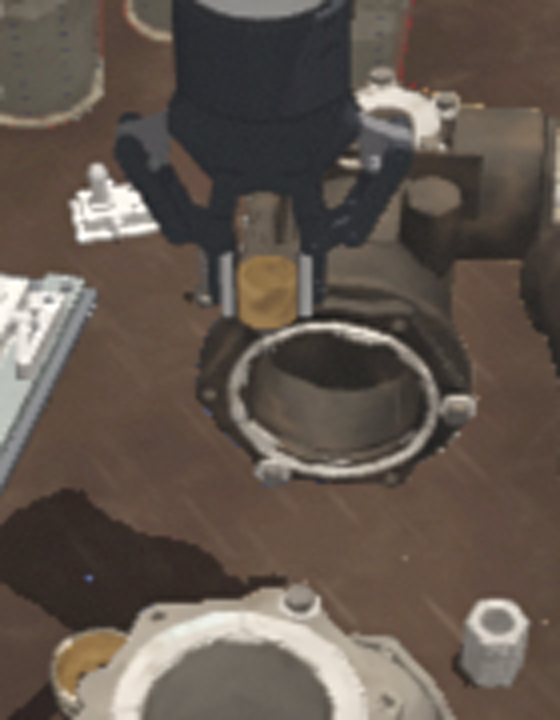

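step_arm([
  [0.02,[-0.035,0.03,0],4],
  [0.02,[-0.07,0.06,0],8],
  [0.02,[-0.105,0.09,0],12],
  [0.02,[-0.14,0.12,0],12],
  [0.02,[-0.175,0.15,0],12],
  [0.02,[-0.2,0.18,0],12],
  [0.02,[-0.224,0.198,0],12],
  [0.02,[-0.224,0.198,0],12],
  [0.02,[-0.224,0.198,0.04],12],
  [0.02,[-0.226,0.197,0.08],12],
  [0.02,[-0.227,0.197,0.115],12],
  [0.02,[-0.227,0.197,0.115],12],
  [0.02,[-0.227,0.197,0.115],12],
])

```text
time_s: 14.42
tool_pos: [0.5668, 0.3917, 0.1337]
eef_rot: [[-0.881, -0.473, -0.025], [-0.473, 0.881, -0.014], [0.028, -0.0, -1.0]]
ft_force: [0.5, 0.5, 0.4]
grip_width: 0.0281
```

```bash
python3 - <<'E'
from h import *
to([.5665,.392,.0633],28.2)
im=save('scene','q5.png',(140,80,260,190),6)
im=save('top','q6.png',(60,140,220,260),5)
s=read_state(); R=np.array(s['eef_rot']); t=np.array(s['tool_pos'])
print(pix('scene',t+R@[0,0,.0143]), pix('scene',t+R@[0,0,.0253]),pix('scene',[.5665,.392,.077]))
print('d px per +10mm toolx', pix('scene',t+R@[.01,0,.0143])-pix('scene',t+R@[0,0,.0143]),'tooly',pix('scene',t+R@[0,.01,.0143])-pix('scene',t+R@[0,0,.0143]))
E
```

```text
t 14.43 pos [0.5668 0.3917 0.1337] yaw(-x) 28.24 tilt [-0.0249 -0.0136 -0.9996] F [0.5 0.5 0.4] w 0.0281
shift mm [-1.9  0.4 70.4] roll 0.03649444867440366
[191.05698825 126.71086183] [191.70404095 130.32083121] [193.59027741 140.55791948]
d px per +10mm toolx [-1.47538847  2.40941726] tooly [-3.81411249 -0.57821206]
```

View pics/q5.png

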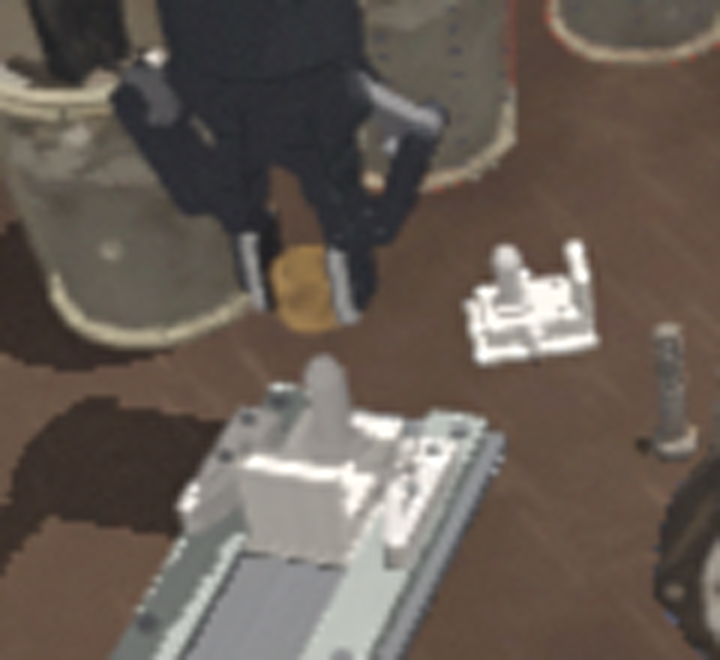

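View pics/q6.png

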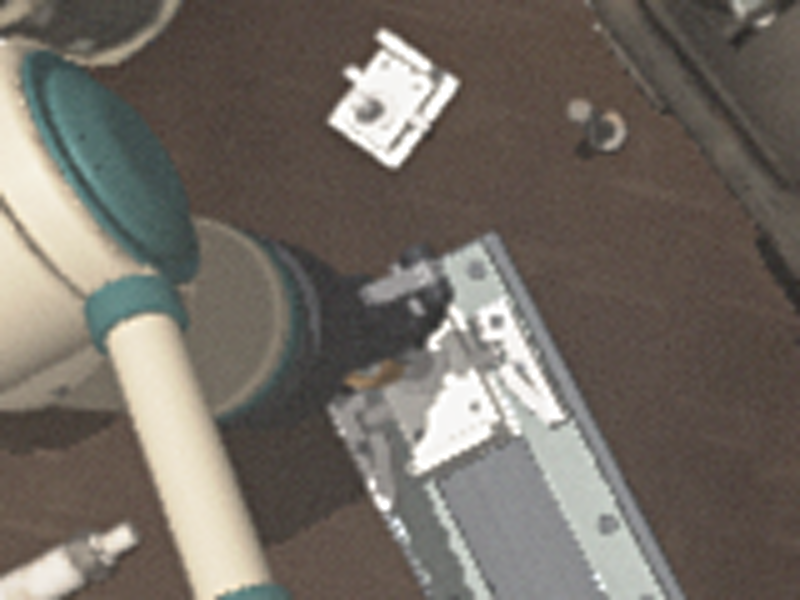

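```bash
python3 - <<'E'
from h import *
np.set_printoptions(precision=4,suppress=True)
t=np.array(read_state()['tool_pos'])
for u,v in((307,288.5),(307,290)):
    p=ray('scene',140+u/6-.4,80+v/6-.4,.1194); d=p-t; print('bush',p,d@MX,d@MY)
for q in silhouettes('bush_mid','scene')[:2]:
    ys,xs=np.nonzero(q['pixels']); print(q['conf'],xs.mean(),ys.mean(),xs.min(),xs.max(),ys.min(),ys.max())
p=ray('scene',140+324/6-.4,80+362/6-.4,.078);print('tip',p)
print('cup base pts',[ray('scene',140+u/6,80+v/6,0)[:2] for u,v in((130,345),(60,300),(245,300))])
print('cup rim', [ray('top',u,v,.2)[:2] for u,v in((12,190),(78,190),(48,163),(48,222))])
s=read_state(); print(s['q'])
E
```

```text
bush [0.5649 0.3911 0.1194] -0.002673044087205533 8.708288049946677e-05
bush [0.5643 0.3903 0.1194] -0.0035959198952310875 -0.00026475979021924653
0.68 348.2258883248731 279.96192893401013 337 360 269 291
tip [0.5674 0.3928 0.078 ]
cup base pts [array([0.5687, 0.5489]), array([0.5677, 0.601 ]), array([0.6267, 0.534 ])]
cup rim [array([0.6061, 0.6159]), array([0.6059, 0.4812]), array([0.6625, 0.5441]), array([0.5396, 0.5408])]
[ 28.8891  30.5788  79.5372   0.0168  71.3464 -89.3762]
```

```bash
python3 - <<'E'
from h import *
to([.5692,.3935,.108],28.2)
E
```

```text
t 14.57 pos [0.5673 0.3924 0.135 ] yaw(-x) 28.26 tilt [-0.0225 -0.0121 -0.9997] F [0.  0.5 0.8] w 0.0287
shift mm [-2.9  0.1 26.9] roll 0.059661983691711384
```

step_arm([
  [0.02,[-0.003,0,0.015],0],
  [0.02,[-0.003,0,0.027],0],
  [0.02,[-0.003,0,0.027],0],
  [0.02,[-0.003,0,0.027],0],
])

```text
time_s: 15.08
tool_pos: [0.5692, 0.3935, 0.1076]
eef_rot: [[-0.881, -0.473, -0.023], [-0.473, 0.881, -0.012], [0.026, -0.0, -1.0]]
ft_force: [0.1, -0.3, -0.2]
grip_width: 0.0282
```

```bash
python3 - <<'E'
from h import *
to([.5692,.3935,.0633],28.2)
im=save('scene','q7.png',(150,90,240,170),8)
E
```

```text
t 15.07 pos [0.5692 0.3935 0.1076] yaw(-x) 28.26 tilt [-0.023  -0.0124 -0.9997] F [ 0.1 -0.3 -0.2] w 0.0282
shift mm [-1.2  0.1 44.3] roll 0.058580767281739554
```

View pics/q7.png

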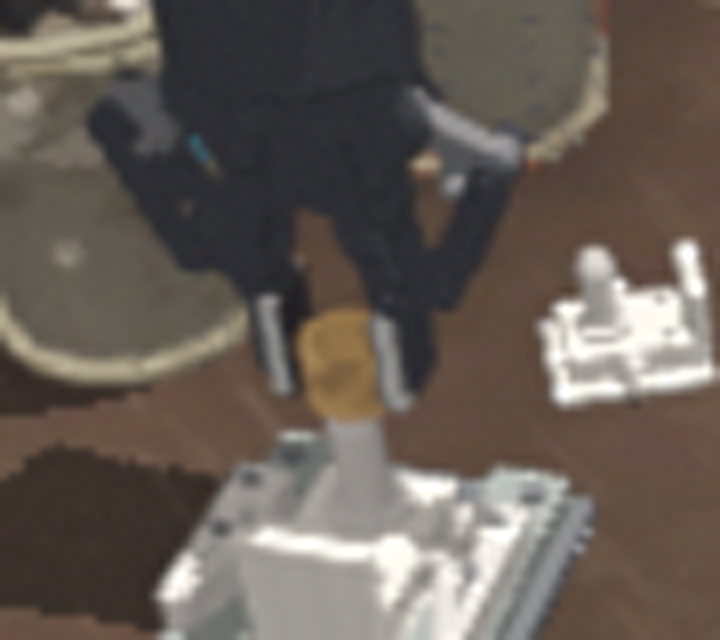

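The scene crop shows the bush (345,365) just above the spindle tip (352,410), within about 2 mm. I'll lower gently.

step_arm([
  [0.02,[0,-0.001,0.005],0],
  [0.02,[0,-0.001,0.01],0],
  [0.02,[0,-0.001,0.013],0],
])

```text
time_s: 15.5
tool_pos: [0.5688, 0.3935, 0.0957]
eef_rot: [[-0.881, -0.473, -0.024], [-0.473, 0.881, -0.01], [0.026, 0.002, -1.0]]
ft_force: [-3.8, 0.8, 8.5]
grip_width: 0.0288
```

```bash
python3 - <<'E'
from h import *
to([.5692,.3935,.0633],28.2)
im=save('scene','q8.png',(150,90,240,170),8)
E
```

```text
t 15.5 pos [0.5688 0.3935 0.0957] yaw(-x) 28.24 tilt [-0.0236 -0.01   -0.9997] F [-3.8  0.8  8.5] w 0.0288
shift mm [-1.2 -0.3 32.3] roll 0.037470057402742896
```

View pics/q8.png

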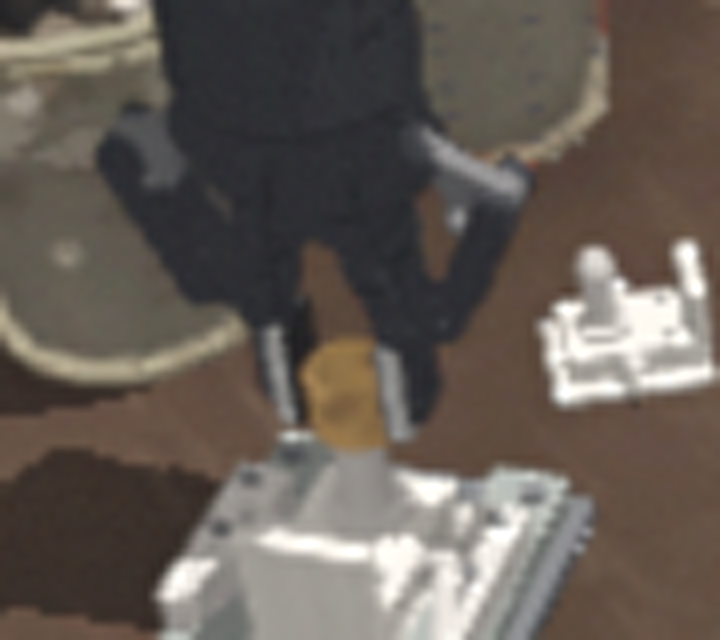

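step_arm([
  [0.02,[0.0015,0.0015,0],0],
  [0.02,[0.0015,0.0015,0.004],0],
  [0.02,[0.0015,0.0015,0.006],0],
])

```text
time_s: 15.92
tool_pos: [0.5665, 0.3936, 0.0888]
eef_rot: [[-0.881, -0.473, -0.024], [-0.473, 0.881, -0.011], [0.026, 0.002, -1.0]]
ft_force: [-0.0, -0.1, 0.1]
grip_width: 0.0288
```

step_arm([
  [0.02,[0,0,0.006],0],
  [0.02,[0,0,0.012],0],
  [0.02,[-0.0005,0,0.018],0],
])

```text
time_s: 16.3
tool_pos: [0.5665, 0.3935, 0.0701]
eef_rot: [[-0.881, -0.473, -0.024], [-0.473, 0.881, -0.011], [0.027, 0.002, -1.0]]
ft_force: [0.2, 0.5, -1.3]
grip_width: 0.0284
```

step_arm([
  [0.02,[0,0,0.004],0],
  [0.02,[0,0,0.006],0],
  [0.02,[0,0,0.008],0],
])

```text
time_s: 16.68
tool_pos: [0.5663, 0.3935, 0.0632]
eef_rot: [[-0.881, -0.473, -0.024], [-0.473, 0.881, -0.011], [0.026, 0.002, -1.0]]
ft_force: [-1.9, -0.7, 10.6]
grip_width: 0.0284
```

```bash
python3 - <<'E'
from h import *
to([.5692,.3935,.0633],28.2)
im=save('scene','q9.png',(150,90,240,170),8)
E
```

```text
t 16.68 pos [0.5663 0.3935 0.0632] yaw(-x) 28.25 tilt [-0.024  -0.0111 -0.9997] F [-1.9 -0.7 10.6] w 0.0284
shift mm [-2.5 -1.4 -0.1] roll 0.049948031292530004
```

View pics/q9.png

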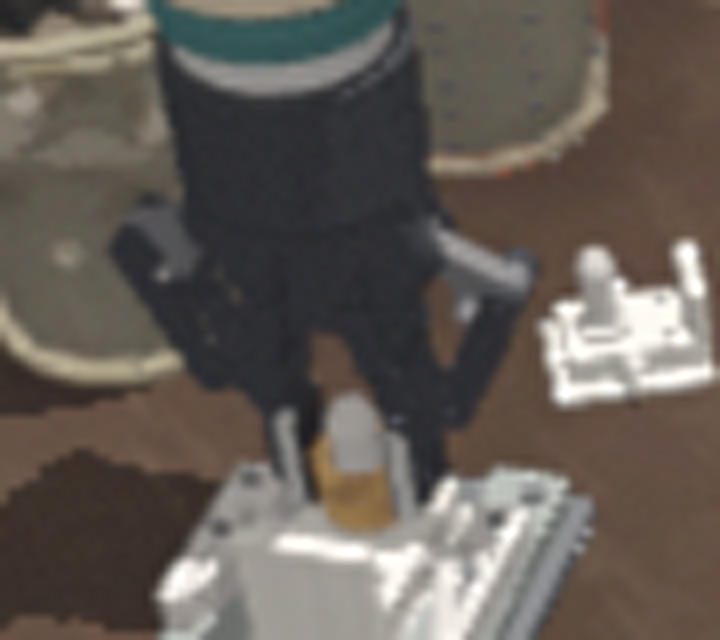

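The bush is on the spindle, and contact came at TCP z 0.0632 as predicted. I'll release and retract.

step_arm([
  [0.045,[0,0,-0.0005],0],
  [0.05,[0,0,-0.0005],0],
  [0.05,[0,0,-0.0005],0],
  [0.05,[0,0,-0.01],0],
  [0.05,[0,0,-0.03],0],
  [0.05,[0,0,-0.06],0],
  [0.05,[0,0,-0.11],0],
  [0.05,[0,0,-0.16],0],
  [0.05,[0,0,-0.19],0],
  [0.05,[0.06,0,-0.19],0],
  [0.05,[0.12,0,-0.19],0],
  [0.05,[0.18,0,-0.19],0],
  [0.05,[0.22,0,-0.19],0],
  [0.05,[0.22,0,-0.19],0],
])

```text
time_s: 18.48
tool_pos: [0.3744, 0.2903, 0.2603]
eef_rot: [[-0.88, -0.474, -0.023], [-0.474, 0.881, -0.011], [0.026, 0.002, -1.0]]
ft_force: [1.1, -0.1, -0.2]
grip_width: 0.0501
```

```bash
python3 - <<'E'
from h import *
np.set_printoptions(precision=4,suppress=True)
to([.4,.3,.25])
save('scene','r1.png',(150,100,240,190),7)
save('top','r2.png',(110,180,200,260),7)
for q in ['mount_seat','slide_mid','spindle_seat','bush_mid']:
  for n in('scene','top'):
    for d in pinpoint(q,n)[:2]: 
        P=w(n,d['position']); e=P-SEAT; print(q,n,round(d['conf'],2),P,e@MX,e@MY)
E
```

```text
t 18.48 pos [0.3744 0.2903 0.2603] yaw(-x) 28.27 tilt [-0.0234 -0.0108 -0.9997] F [ 1.1 -0.1 -0.2] w 0.0501
shift mm [-27.4  -3.6   9.5] roll None
mount_seat scene 0.96 [0.5538 0.3845 0.0111] -0.0013083653058176446 -0.0009461667106505516
mount_seat top 0.95 [0.5574 0.3883 0.0088] 0.00368953728306126 0.0006797376356623692
mount_seat top 0.19 [ 0.5279 -0.1231  0.0024] -0.26406225039120984 -0.4361150821413355
slide_mid scene 0.9 [0.555  0.3913 0.0086] 0.0029252241561051767 0.004452643045104256
slide_mid scene 0.65 [0.5138 0.366  0.004 ] -0.045308883867065275 0.0016263854510815275
slide_mid top 0.61 [0.5514 0.3886 0.012 ] -0.0014831129083067388 0.003704555633953148
slide_mid top 0.54 [0.7039 0.4168 0.0018] 0.14615808989356005 -0.043477475994262924
spindle_seat scene 0.64 [0.6935 0.4201 0.0193] 0.13863479698195985 -0.03568175610221674
spindle_seat scene 0.58 [0.5648 0.3926 0.0354] 0.01222070051249935 0.0009009008363606473
spindle_seat top 0.74 [0.5703 0.3896 0.0358] 0.015638042404935888 -0.00433074473834305
spindle_seat top 0.63 [0.7006 0.4242 0.0181] 0.14687491123495097 -0.03535380657667821
bush_mid scene 0.48 [0.5653 0.3966 0.0452] 0.014570970777902799 0.004232639216894044
bush_mid top 0.66 [0.5651 0.3953 0.0515] 0.013761755486102359 0.003128680286688635
bush_mid top 0.44 [0.5492 0.3876 0.0113] -0.003958518721654831 0.003885596272020893
```

View pics/r1.png

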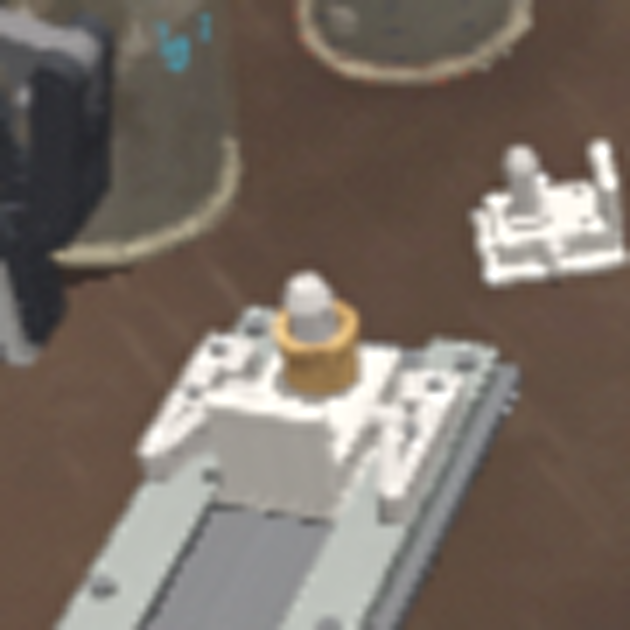

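View pics/r2.png

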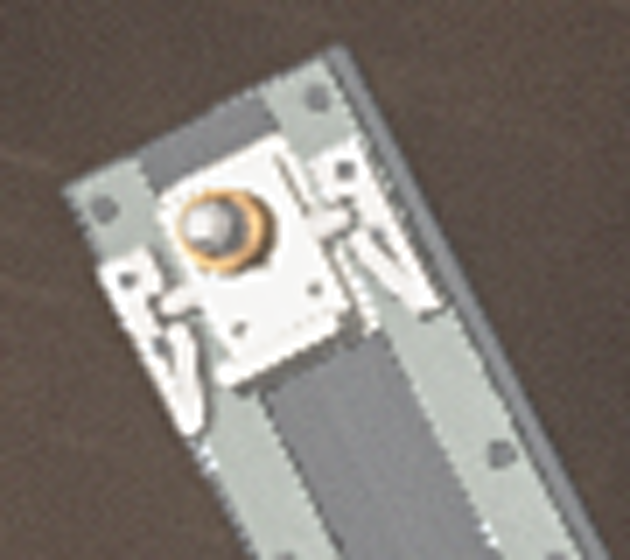

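The bush stands square on the collar (scene crop 318,350). The catch noses are in both recesses (top crop 170,303 and 335,217), and the gripper is clear.

```bash
python3 -c "
from cell import *
print(finish_job())"
```

```text
the job is handed in; nothing more can be done
None
```

The idler is set up and the job is handed in at about 18.5 s of the 70 s; `finish_job()` gives no verdict, so my own checks are all I have.

- **Slide:** I pushed it along the rails with the closed fingers until it met a hard stop at about 16 N sideways force, well under the limits. The last top picture shows both catch noses in the recesses of the stops.
- **Bush:** I picked up the plain bronze bush, carried it over the castings and lowered it onto the spindle. The first touch on the taper read 8.5 N, so I shifted about 2 mm and it went down freely. It landed with TCP z at 0.0632 m; I had predicted 0.0633 m. Both cameras show it upright on its collar.
- **At hand-in:** The gripper was open and clear of everything. The other parts were not touched as far as the pictures show.

**What did not agree:** the networks' `slide_mid` read 1.5 mm short of my seat estimate in one camera and 3 mm past it in the other. Across the rails it read about 4 mm off in both. Their `mount_seat` reading scattered by up to 3.7 mm as well, so this is within their error of about 4 mm. I relied on the hard stop and the visible catches instead. The catch joint values could not be read directly; I judged them only from the pictures.

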